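Wedge the chopping board fast in its holder

TASK

Pick up the loose wooden wedge and lay it, thin end first and straight side to the chopping board, loosely in the gap between the board and the slanted stop, and let go of it. Then tap it forward by its thick end, gently so that the wood does not split, until it goes no further and holds the board tight against the fence. Leave it there and leave the jar, the mug and the tin alone.

Things in the scene. Friction and masses are not known exactly. Their poses are not given: they have to be found in the camera images.
- jig: The holder: fixed pale wooden base board on the worktop, 280 x 240 mm, top face 16 mm up. Origin on the worktop; base spans x -165..+115, y -120..+120 mm of it. x: the way the wedge is driven; +y: from wedge to fence. Stop: block 71 x 32 mm, 24 mm high, fixed on the base at -y of the board; from x -45 to +25 mm it faces the board's edge at the wedge's slant.
- slot_mouth (a point): Mouth of the gap between board and stop, on the base's top, on the board's edge line when the board is at the fence (jig -45, -30, 16 mm). Axes as the jig's, x into the gap. From this line the gap spans to y = -26.5 mm at the mouth and to y = -15 mm at its narrow end (x = +70); but the stop sits up to 2.5 mm nearer or farther each time.
- fence: Fixed rail on the base, 235 x 20 x 24 mm, along its +y edge; origin under its centre, at the base's top. Its face towards the board is 10 mm from its origin in -y.
- board: Dark chopping board, 160 (x) x 130 (y) x 18 mm, 0.5 kg, loose on the base with its sides along the jig's axes; origin at the centre of its underside. It starts 0.5 to 1.5 mm off the fence; driving the wedge pushes it to the fence.
- wedge: Loose pale wooden wedge, 60 g, lying flat, 22 mm high, 150 long. Origin under the middle of its thick end block; x to the thin end. The block spans x -20..+20, y -15..+15 mm. On to the thin end (x = +130) the left side stays straight at y = +15, the right slants from y = -15 to +3. Friction locks it in the gap: 8 to 15 N on the thick end sets it fast, over 25 N may split it.
- wedge_butt (a point): Centre of the wedge's thick end block, half-way up (11 mm over its underside), axes as the wedge's: the place to grasp it (30 mm wide across y) and, 20 mm behind it in -x, the end face to tap.
- spice_jar: Bystander: small upright jar, 42 mm across, 106 mm high; origin at the centre of its foot.
- mug: Bystander: mug, 83 mm across, 93 mm high, handle; origin at its foot.
- food_tin: Bystander: low tin, 75 mm across, 58 mm high; origin at its foot. Left of it, at the sink near world (0.24, 0.54), stands a tall curved tap: an arm that starts beside it should rise straight up before it moves across.
- seat (a point): Where the middle of the wedge's thick end block comes when the wedge jams, on average (slot_mouth -42, -15, +11 mm; axes as the jig's). As the stop's place varies, the wedge really jams up to 15 mm sooner or later along x: only feeling or seeing it stop tells.
There are look-alikes about, which are no part of the job. Of the things shaped like the wedge, the wooden one is meant.

How it is judged:
On the way, in this order (a step that is already met when the one before it is completed fails the run):
1. the wedge lies loosely in the gap, thin end first, and is let go of (x of wedge_butt in the frame of slot_mouth between -0.125 and -0.02 m and y of wedge_butt in the frame of slot_mouth between -0.035 and -0.003 m and z of wedge_butt in the frame of slot_mouth below 0.016 m and angle between the x axis of wedge and the x axis of jig, either way round below 0.2 rad and contact force between the fingers and wedge below 0.1 N and contact force between board and fence below 2 N), for 0.2 s.
2. the wedge is driven tight: the board is pressed on the fence (contact force between board and fence above 4 N), for 0.2 s.
At the end, for the whole second after the job is handed in: Released, the wedge is jammed in the gap by itself, its block's middle 15 to 68 mm before the mouth: it presses the board, and the board the fence, with over 4 N; it lies flat on the base (0.08 rad, 5 mm), straight (0.06 rad) and at rest; the board lies flat (0.05 rad) (contact force between board and fence above 4 N and contact force between wedge and board above 4 N and x of wedge_butt in the frame of slot_mouth between -0.068 and -0.015 m and z of wedge_butt in the frame of slot_mouth below 0.016 m and angle between the x axis of wedge and the x axis of jig, either way round below 0.06 rad and angle between wedge's own z axis and vertical below 0.08 rad and angle between board's own z axis and vertical below 0.05 rad and linear speed of wedge below 0.005 m/s); the robot touches nothing.
It fails at once if the wedge is driven so hard that the wood splits (over 40 N on the board) (contact force between wedge and board above 40 N or contact force between board and fence above 40 N).
It fails at once if a bystander (jar, mug or tin) is moved more than 30 mm (distance of any of spice_jar, mug, food_tin from where it was at the start of the episode above 0.03 m).
It also fails if it takes over 61 s, if anything falls off the work surface, if the arm or the gripper's body presses on something with over 40 N, if the wrist force passes 120 N, or if a joint passes its speed limit or range.

ROBOT

A 6-joint arm with a two-finger parallel gripper is mounted at the origin on the work surface; the furniture and walls round the work are solid. World frame = base frame: x ahead of the robot, y to its left, z up, the work surface at z = 0. Lengths are in m, angles in rad, forces in N, time in s.
With the tool pointing down it reaches from about 0.25 to 0.725 m from the base axis. Payload 4 kg.
Tool frame: the origin (TCP) lies between the finger pads; the fingertips stand 25 mm ahead of it and the grasp point (between the pads) lies 6 mm ahead of it; z points along the fingers, y is the line along which they close (so a half turn about z gives the same grasp; the last joint's range is limited). The gripper opens to 85 mm and grips with 20 to 120 N. Pads are 22 mm wide; open, the fingers measure 114 mm over their backs; the gripper's body (76 mm by 85 mm) begins 54 mm behind the grasp point. The pads swing forward as they close: fully open they stand 13 mm farther back than shut.
Start: joints at [1.278, 0.241, 0.005, 1.335, 0, 1.571], TCP at [0.144, 0.479, 0.256] pointing down, gripper open.
Joint ranges: [-2.72, 2.72], [-1.05, 1.87], [-1.09, 1.28], [-1.99, 2.15], [-1.42, 1.44], [-3.14, 3.14]. Speed limits (rad/s): [2.79, 2.79, 3.14, 3.14, 3.14, 3.14].

INTERFACE

Orientations are given as a unit quaternion [x, y, z, w].
In Python, from workcell import bot gives the robot as it stands. The module is installed in compiled form; this text tells all that it offers.
- The arm moves only by the shell command python3 -m pendant 'ROWS'. ROWS is JSON, one flat list of numbers, 7 for each row, row after row: the shift along the tool's x, y, z normalised to -1 to 1, where 1 is 0.5 m, then the turn, a rotation vector about the tool's x, y, z normalised to -1 to 1, where 1 is 180 degrees, then the opening, from 0 (shut) to 1 (fully open). In form: [tx, ty, tz, ax, ay, az, fingers, tx, ty, tz, ax, ay, az, fingers, ...]. A call has exactly 10 rows; each row is the pose to reach, as a shift and turn from the pose commanded when the call began, along the tool's axes at that moment, turning the shorter way round; what a row does not reach only later rows make up. A row lasts 1/12 s, in which the tool goes at most 41.7 mm and 7.16 degrees, less where a joint would pass 70% of its speed; a pose out of reach is approached as far as the arm can. A call with a number of a shift or a turn outside -1 to 1 is refused whole. A call with a gripper value outside its range is refused whole. The fingers move at their own pace and stop on an object; the grip force is fixed at half the most. Time passes only in rows, so rows that repeat a pose let the fingers close, or fill a call up. It gives the time, the measured TCP pose, the force, the opening and the grip force at its end, in the units of the state.
- bot.get_obs(): the state, without advancing time (a new reading comes with each control period).
- bot.camera(name): name is "scene" or "top"; returns a dict with "pixels" (400x640x3 uint8, red, green, blue), "mtx" (3x3 intrinsics, pixels), "cam_to_world" (4x4, takes a point from camera to world coordinates). Camera axes: x right, y up, looking along -z (the intrinsics and any distortion apply to the point x, -y, -z); pixel columns grow to the right and rows downward; lengths in m; the calibration is good to about 2 mm. A picture is of the moment at which its call begins. There is no depth.
- bot.job_done(): hands the job in; it is judged then, once.
The state is a dict: "clock": time; "joint_pos": joint angles; "joint_vel": joint speeds; "tau": joint torques, N m; "eef_pos": TCP position; "tool_rot": TCP orientation; "ft_force": force on the tool from outside, world axes, zero at the start; "ft_torque": the same for the moment, N m; "grip_width": finger opening in m; "grasp_force": force on a finger pad.
Only numpy, scipy, OpenCV 4.12 (cv2) and the standard library are available. Lean on these libraries where they do the work, as an engineer would, in place of code of your own. Each camera call takes 0.05 s, during which the arm holds its last target. There are 200 camera calls.

## Working session

There is one attempt and no reset: what is moved stays moved. The work goes in short steps, Python scripts to look and compute and a shell command to move; the robot and the scene stay as the last step left them, time stands still between calls to the robot, and variables do not carry over. Pictures are saved under pics/ and viewed, at most 10 in all, crops included, and the job is handed in when it is done.

```bash
mkdir -p pics; python3 - <<'E'
from workcell import bot
import cv2
o=bot.get_obs(); print({k:o[k] for k in('clock','eef_pos','tool_rot','ft_force','grip_width')})
for n in('scene','top'):
    c=bot.camera(n); cv2.imwrite(f'pics/{n}0.png',c['pixels'][:,:,::-1]); print(c['mtx'],c['cam_to_world'])
E
```

```text
{'clock': 0.0, 'eef_pos': array([0.14413965, 0.47815281, 0.25541839]), 'tool_rot': array([ 1.45869355e-01,  9.89303300e-01, -1.04607745e-03, -1.34539578e-04]), 'ft_force': array([ 0.26904544,  0.46137475, -0.26115006]), 'grip_width': 0.08557678854276635}
[[428.25694509   0.         311.78055505]
 [  0.         428.25694509 196.50100699]
 [  0.           0.           1.        ]] [[ 0.72634459  0.44859835 -0.5207524  -0.16595305]
 [-0.68720194  0.48863911 -0.53757355 -0.61663498]
 [ 0.01330538  0.7483257   0.66319802  0.88371128]
 [ 0.          0.          0.          1.        ]]
[[493.85234843   0.         312.33902596]
 [  0.         493.85234843 201.20595087]
 [  0.           0.           1.        ]] [[ 0.01865755  0.99482738 -0.09985181  0.40152897]
 [-0.99974651  0.01730399 -0.01440469  0.04254447]
 [-0.01260235  0.10009525  0.99489805  1.28618111]
 [ 0.          0.          0.          1.        ]]
```

View pics/top0.png

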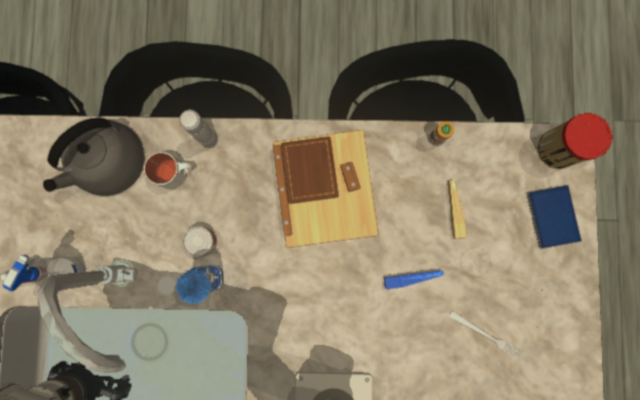

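View pics/scene0.png

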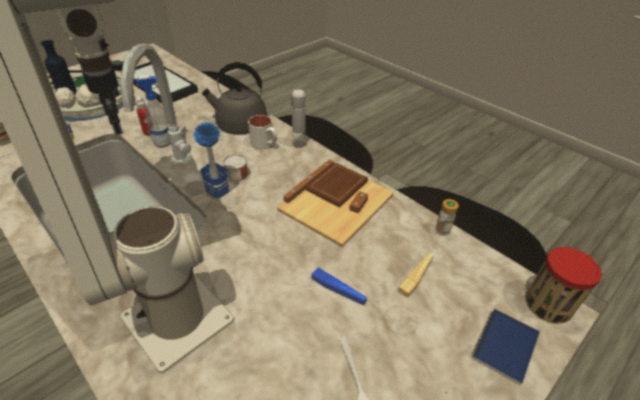

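The top view shows the wooden wedge at about (457,208), with its thin end up (world +x). The jig is at about (325,188), with the fence at left (+y) and the stop at (350,177). Next I measure both.

```bash
cat > h.py <<'E'
import numpy as np, cv2
from workcell import bot
def ray(c,uv,z):
    uv=np.atleast_2d(uv).astype(float)
    d=np.c_[uv,np.ones(len(uv))]@np.linalg.inv(c['mtx']).T*[1,-1,-1]
    T=c['cam_to_world']; d=d@T[:3,:3].T; o=T[:3,3]
    return (o+d*((z-o[2])/d[:,2])[:,None])[:,:2]
def proj(c,p):
    q=np.linalg.inv(c['cam_to_world'])@np.r_[p,1]; q=c['mtx']@(q[:3]*[1,-1,-1]); return q[:2]/q[2]
def big(m):
    cs,_=cv2.findContours(m.astype(np.uint8),cv2.RETR_EXTERNAL,cv2.CHAIN_APPROX_NONE)
    return max(cs,key=cv2.contourArea)
E
python3 - <<'E'
from h import *
c=bot.camera('top'); im=c['pixels']; hsv=cv2.cvtColor(im,cv2.COLOR_RGB2HSV)
for u,v in[(457,208),(340,225),(310,170),(350,180),(283,190),(420,200),(400,240)]: print(u,v,hsv[v,u])
def sub(x0,x1,y0,y1,lab,z):
    h=hsv[y0:y1,x0:x1].astype(int); m=lab(h); k=big(m)[:,0]+[x0,y0]
    P=ray(c,k,z); r=cv2.minAreaRect((P*1000).astype(np.float32)); print(r, cv2.boxPoints(r).round(1).tolist()); return m
m=sub(430,485,165,255,lambda h:(h[...,1]>95)&(h[...,2]>140),.022)
big_=cv2.resize(im[120:260,260:400][:,:,::-1],None,fx=4,fy=4,interpolation=cv2.INTER_CUBIC)
w=cv2.resize(im[165:255,430:485][:,:,::-1],None,fx=4,fy=4,interpolation=cv2.INTER_CUBIC)
out=np.zeros((560,800,3),np.uint8); out[:,:560]=big_; out[:360,570:790]=w; 
mm=cv2.resize(m.astype(np.uint8)*255,None,fx=2,fy=2); out[370:550,570:680]=mm[...,None]
cv2.imwrite('pics/crop.png',out)
E
```

```text
457 208 [ 22 112 205]
340 225 [ 21 127 205]
310 170 [ 12 153 108]
350 180 [ 14 160 148]
283 190 [ 12  80 165]
420 200 [ 19  72 169]
400 240 [ 19  64 194]
((516.0608520507812, -310.9909973144531), (149.59503173828125, 30.288745880126953), 5.438278675079346) [[440.20001220703125, -303.0], [443.0, -333.20001220703125], [592.0, -319.0], [589.0999755859375, -288.79998779296875]]
```

View pics/crop.png

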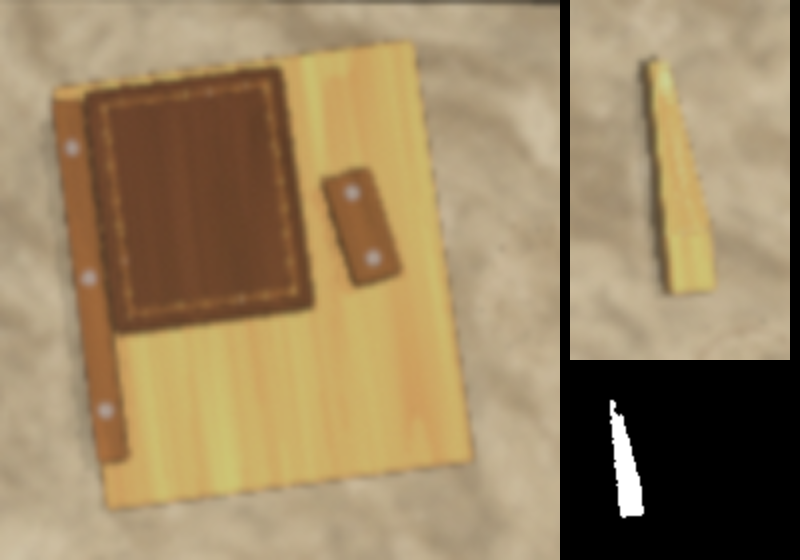

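The crop shows the board's right edge from about (280,70) to (312,305) and the stop at (322–400, 168–285). The wedge's straight side is on its left (+y). The wedge rectangle measures 149.6 x 30.3 mm, as expected. Now I fit the jig.

```bash
python3 - <<'E'
from h import *
c=bot.camera('top'); im=c['pixels'][120:260,260:400]; off=[260,120]
h=cv2.cvtColor(cv2.resize(im,None,fx=4,fy=4,interpolation=cv2.INTER_CUBIC),cv2.COLOR_RGB2HSV).astype(int)
up=lambda k:(np.asarray(k,float)+.5)/4-.5+off
def line(k,z):
    P=ray(c,up(k),z)*1000; vx,vy,x,y=cv2.fitLine(P.astype(np.float32),cv2.DIST_HUBER,0,.01,.01).ravel(); 
    if abs(vx)>abs(vy):
        if vx<0: vx,vy=-vx,-vy
    elif vy<0: vx,vy=-vx,-vy
    return np.array([x,y]),np.array([vx,vy])
base=(h[...,1]>95)
k=big(base)[:,0]
r=k[(k[:,0]>380)&(k[:,1]>80)&(k[:,1]<440)]; b=k[(k[:,1]>440)&(k[:,0]>140)&(k[:,0]<450)]
l1=line(r,.016); l2=line(b,.016); print('right',l1,'bottom',l2)
yaw1=np.degrees(np.arctan2(l1[1][1],l1[1][0])); yaw2=np.degrees(np.arctan2(-l2[1][0],l2[1][1])); print(yaw1,yaw2)
A=np.array([l1[1],-l2[1]]).T; s=np.linalg.solve(A,l2[0]-l1[0]); C=l1[0]+s[0]*l1[1]
yaw=np.radians((yaw1+yaw2)/2); R=np.array([[np.cos(yaw),-np.sin(yaw)],[np.sin(yaw),np.cos(yaw)]])
O=C+R@[165,120]; print('corner',C,'jigO',O,'yaw',yaw,np.degrees(yaw))
J=lambda P:((P*1000-O)@R)
dark=(h[...,2]<138)&(h[...,1]>100); 
kd=big(dark)[:,0]; Q=J(ray(c,up(kd),.034)); 
print('board rect',cv2.minAreaRect(Q.astype(np.float32)), Q.min(0),Q.max(0))
brown=(h[...,0]<17)&(h[...,1]>120)&(h[...,2]<180); brown[:,:318]=0; brown[:150]=0;brown[300:]=0;brown[:,410:]=0
kb=big(brown)[:,0]; Q=J(ray(c,up(kb),.040)); rr=cv2.minAreaRect(Q.astype(np.float32)); print('stop',rr,cv2.boxPoints(rr).round(1).tolist())
for x,y in[(-45,-30),(-87,-45),(-140,-48)]: print((x,y),O+R@[x,y])
E
```

```text
right (array([575.1712  , -90.169395], dtype=float32), array([0.98862696, 0.15038858], dtype=float32)) bottom (array([427.564    ,   5.1102233], dtype=float32), array([-0.1496474 ,  0.98873943], dtype=float32))
8.649446 8.606493
corner [ 444.98212 -109.97358] jigO [590.11269766  33.42138568] yaw 0.15058649 8.62797
board rect ((24.363609313964844, 36.03651428222656), (160.47816467285156, 134.3644256591797), 0.13672497868537903) [-55.88656277 -31.07597728] [104.7020414  103.35896899]
stop ((-7.972312927246094, -66.731201171875), (71.59814453125, 33.7125244140625), 10.700851440429688) [[-46.29999923706055, -56.79999923706055], [-40.0, -89.9000015258789], [30.299999237060547, -76.5999984741211], [24.100000381469727, -43.5]]
(-45, -30) [550.12249011  -2.98992312]
(-87, -45) [510.84806231 -24.12092865]
(-140, -48) [458.89790231 -35.03793284]
```

```bash
python3 -m pendant '[0,0,-0.1,0,0,0,1, 0,0,-0.2,0,0,0,1, 0,0,-0.3,0,0,0,1, 0,0,-0.4,0,0,0,1, 0,0,-0.44,0,0,0,1, 0,0,-0.44,0,0,0,1, -0.05,-0.06,-0.44,0,0,0,1, -0.1,-0.12,-0.44,0,0,0,1, -0.15,-0.19,-0.44,0,0,0,1, -0.2,-0.25,-0.44,0,0,0,1]'
```

```text
clock: 1.03
eef_pos: [0.204, 0.3286, 0.4759]
tool_rot: [0.145, 0.989, -0.0, -0.0]
ft_force: [1.8, -0.1, 1.4]
grip_width: 0.0855
grasp_force: 0.0
```

```bash
python3 -m pendant '[-0.05,-0.06,0,0,0,0,1, -0.1,-0.12,0,0,0,0,1, -0.15,-0.19,0,0,0,-0.02,1, -0.2,-0.25,0.03,0,0,-0.04,1, -0.25,-0.31,0.06,0,0,-0.06,1, -0.3,-0.37,0.09,0,0,-0.08,1, -0.35,-0.43,0.12,0,0,-0.1,1, -0.4,-0.5,0.15,0,0,-0.1235,1, -0.45,-0.56,0.2,0,0,-0.1235,1, -0.5,-0.62,0.25,0,0,-0.1235,1]'; python3 -c "
from workcell import bot
import numpy as np
from scipy.spatial.transform import Rotation as Q
o=bot.get_obs();R=Q.from_quat(o['tool_rot']).as_matrix();print(o['joint_pos'],R)
print((R.T@(np.array([.4615,-.3162,.12])-o['eef_pos']))/.5)"
```

```text
clock: 1.87
eef_pos: [0.3477, -0.0256, 0.3614]
tool_rot: [-0.047, 0.999, -0.0, 0.001]
ft_force: [0.4, 1.6, 0.2]
grip_width: 0.085
grasp_force: 0.0
[-7.34634702e-02 -8.84885129e-02 -8.52302554e-02  1.57168518e+00
  1.30927761e-04 -1.68143360e-01] [[-9.95518395e-01 -9.45383343e-02  2.37262515e-03]
 [-9.45387027e-02  9.95521186e-01 -4.33336592e-05]
 [-2.35790191e-03 -2.67444359e-04 -9.99997184e-01]]
[-0.17040745 -0.60006537  0.48345614]
```

```bash
python3 -m pendant '[-0.02,-0.08,0.02,0,0,0,1, -0.04,-0.16,0.04,0,0,0,1, -0.06,-0.23,0.08,0,0,0,1, -0.08,-0.3,0.12,0,0,0,1, -0.1,-0.37,0.16,0,0,0,1, -0.12,-0.44,0.2,0,0,0,1, -0.14,-0.51,0.24,0,0,0,1, -0.163,-0.574,0.28,0,0,0,1, -0.163,-0.574,0.36,0,0,0,1, -0.163,-0.574,0.42,0,0,0,1]'; python3 -m pendant '[0,0,0.03,0,0,0,1, 0,0,0.05,0,0,0,1, 0,0,0.07,0,0,0,1, 0,0,0.07,0,0,0,1, 0,0,0.07,0,0,0,1, 0,0,0.07,0,0,0,1, 0,0,0.07,0,0,0,1, 0,0,0.07,0,0,0,1, 0,0,0.07,0,0,0,1, 0,0,0.07,0,0,0,1]'; python3 - <<'E'
from h import *
c=bot.camera('top'); s=bot.camera('scene')
a=c['pixels'][140:280,400:520]; b=s['pixels'][190:330,350:490]
o=np.hstack([cv2.resize(a,None,fx=3,fy=3),cv2.resize(b,None,fx=3,fy=3)[:,:420]]); cv2.imwrite('pics/pre.png',o[:,:,::-1])
E
```

```text
clock: 2.7
eef_pos: [0.456, -0.3034, 0.149]
tool_rot: [-0.046, 0.999, 0.0, -0.0]
ft_force: [0.5, -0.1, -0.4]
grip_width: 0.0854
grasp_force: 0.0
clock: 3.53
eef_pos: [0.4561, -0.3016, 0.1172]
tool_rot: [-0.048, 0.999, -0.0, 0.0]
ft_force: [-1.2, -0.8, 0.8]
grip_width: 0.0854
grasp_force: 0.0
```

View pics/pre.png

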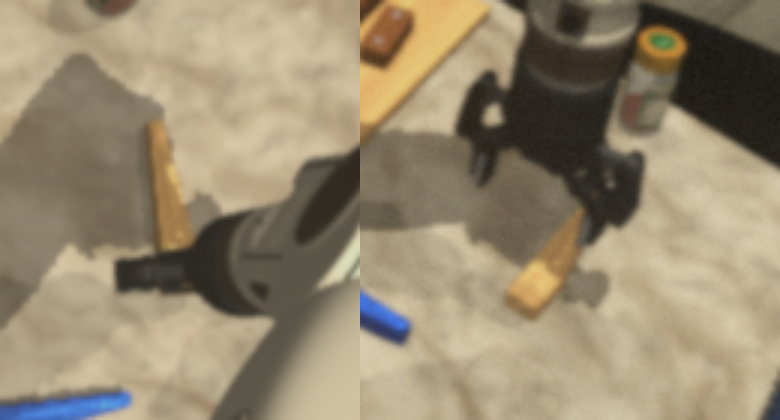

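The tool hangs above the wedge block, about 15 mm off in y. I correct that and descend, then close the gripper and lift.

```bash
python3 -m pendant '[-0.008,-0.03,0.02,0,0,0,1, -0.008,-0.03,0.05,0,0,0,1, -0.008,-0.03,0.08,0,0,0,1, -0.008,-0.03,0.11,0,0,0,1, -0.008,-0.03,0.14,0,0,0,1, -0.008,-0.03,0.16,0,0,0,1, -0.008,-0.03,0.174,0,0,0,1, -0.008,-0.03,0.174,0,0,0,1, -0.008,-0.03,0.174,0,0,0,1, -0.008,-0.03,0.174,0,0,0,1]'; python3 -m pendant '[0,0,0,0,0,0,0.5, 0,0,0,0,0,0,0.3, 0,0,0,0,0,0,0.2, 0,0,0,0,0,0,0.2, 0,0,0,0,0,0,0.2, 0,0,0,0,0,0,0.2, 0,0,0,0,0,0,0.2, 0,0,0,0,0,0,0.2, 0,0,0,0,0,0,0.2, 0,0,0,0,0,0,0.2]'
```

```text
clock: 4.47
eef_pos: [0.4619, -0.3164, 0.0305]
tool_rot: [-0.048, 0.999, -0.0, 0.001]
ft_force: [0.6, 0.7, -0.1]
grip_width: 0.0853
grasp_force: 0.0
clock: 5.3
eef_pos: [0.4617, -0.3164, 0.0302]
tool_rot: [-0.048, 0.999, -0.0, 0.0]
ft_force: [-1.0, -0.8, 5.1]
grip_width: 0.0287
grasp_force: 60.5
```

```bash
python3 -m pendant '[0,0,-0.05,0,0,0,0.2, 0,0,-0.1,0,0,0,0.2, 0,0,-0.15,0,0,0,0.2, -0.01,0.06,-0.18,0,0,0,0.2, -0.02,0.12,-0.18,0,0,0,0.2, -0.03,0.19,-0.18,0,0,0,0.2, -0.04,0.26,-0.18,0,0,0,0.2, -0.04,0.33,-0.18,0,0,-0.005,0.2, -0.05,0.4,-0.18,0,0,-0.01,0.2, -0.058,0.46,-0.18,0,0,-0.0173,0.2]'; python3 -m pendant '[0,0.03,0,0,0,0,0.2, 0,0.06,0,0,0,0,0.2, 0,0.09,0,0,0,0,0.2, 0,0.09,0,0,0,0,0.2, 0,0.09,0,0,0,0,0.2, 0,0.09,0,0,0,0,0.2, 0,0.09,0,0,0,0,0.2, 0,0.09,0,0,0,0,0.2, 0,0.09,0,0,0,0,0.2, 0,0.09,0,0,0,0,0.2]'; python3 - <<'E'
from h import *
c=bot.camera('top'); s=bot.camera('scene')
a=c['pixels'][120:260,260:390]; b=s['pixels'][120:260,270:400]
o=np.hstack([cv2.resize(a,None,fx=3,fy=3),cv2.resize(b,None,fx=3,fy=3)]); cv2.imwrite('pics/carry.png',o[:,:,::-1])
E
```

```text
clock: 6.13
eef_pos: [0.467, -0.0822, 0.119]
tool_rot: [-0.075, 0.997, 0.0, -0.001]
ft_force: [0.5, 0.9, -1.3]
grip_width: 0.0289
grasp_force: 59.8
clock: 6.97
eef_pos: [0.4616, -0.0404, 0.1196]
tool_rot: [-0.074, 0.997, -0.0, -0.0]
ft_force: [-0.1, 0.8, 0.1]
grip_width: 0.0286
grasp_force: 59.8
```

View pics/carry.png

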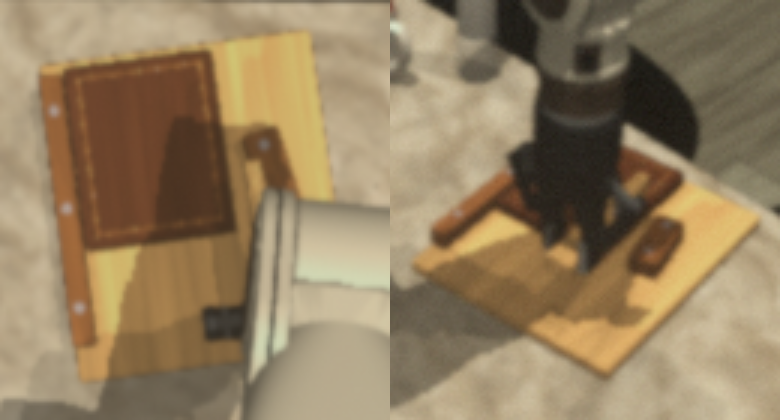

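The scene view shows the wedge held straight ahead, its thin end over the board edge. I lower it with the block about 100 mm before the mouth.

```bash
python3 -m pendant '[0.0136,0.006,0.01,0,0,0,0.2, 0.0136,0.006,0.03,0,0,0,0.2, 0.0136,0.006,0.05,0,0,0,0.2, 0.0136,0.006,0.07,0,0,0,0.2, 0.0136,0.006,0.09,0,0,0,0.2, 0.0136,0.006,0.105,0,0,0,0.2, 0.0136,0.006,0.12,0,0,0,0.2, 0.0136,0.006,0.13,0,0,0,0.2, 0.0136,0.006,0.137,0,0,0,0.2, 0.0136,0.006,0.137,0,0,0,0.2]'; python3 - <<'E'
from h import *
s=bot.camera('scene')
b=s['pixels'][140:250,280:420]
cv2.imwrite('pics/low.png',cv2.resize(b,None,fx=5,fy=5)[:,:,::-1])
E
```

```text
clock: 7.9
eef_pos: [0.454, -0.0379, 0.0505]
tool_rot: [-0.075, 0.997, 0.0, -0.001]
ft_force: [-0.9, 0.7, -0.4]
grip_width: 0.0291
grasp_force: 59.8
```

View pics/low.png

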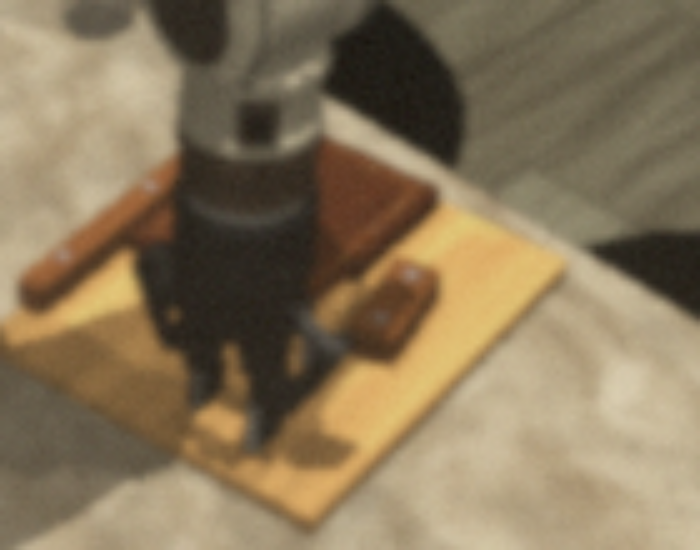

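The wedge's thin end runs into the gap between the board and the stop, near (330,290) in the crop, with no contact force. I lower the last 4 mm, open and rise.

```bash
python3 -m pendant '[0,0,0.004,0,0,0,0.2, 0,0,0.008,0,0,0,0.2, 0,0,0.008,0,0,0,0.2, 0,0,0.008,0,0,0,0.2, 0,0,0.008,0,0,0,0.5, 0,0,0.008,0,0,0,0.8, 0,0,0.008,0,0,0,1, 0,0,0.008,0,0,0,1, 0,0,0.008,0,0,0,1, 0,0,0.008,0,0,0,1]'; python3 -m pendant '[0,0,-0.03,0,0,0,1, 0,0,-0.08,0,0,0,1, 0,0,-0.14,0,0,0,1, 0.03,0,-0.2,0,0,0,1, 0.08,0,-0.2,0,0,0,0, 0.15,0,-0.2,0,0,0,0, 0.22,0,-0.2,0,0,0,0, 0.28,0,-0.2,0,0,0,0, 0.28,0,-0.2,0,0,0,0, 0.28,0,-0.2,0,0,0,0]'; python3 - <<'E'
from h import *
c=bot.camera('top'); s=bot.camera('scene')
a=c['pixels'][120:260,260:390]; b=s['pixels'][120:260,270:400]
o=np.hstack([cv2.resize(a,None,fx=3,fy=3),cv2.resize(b,None,fx=3,fy=3)]); cv2.imwrite('pics/placed.png',o[:,:,::-1])
E
```

```text
clock: 8.78
eef_pos: [0.4545, -0.0379, 0.0472]
tool_rot: [-0.075, 0.997, -0.0, 0.0]
ft_force: [-0.4, -0.2, 0.2]
grip_width: 0.0854
grasp_force: 0.0
clock: 9.62
eef_pos: [0.3147, -0.0588, 0.1473]
tool_rot: [-0.074, 0.997, -0.0, 0.0]
ft_force: [1.3, -0.2, 0.9]
grip_width: 0.0124
grasp_force: 0.0
```

View pics/placed.png

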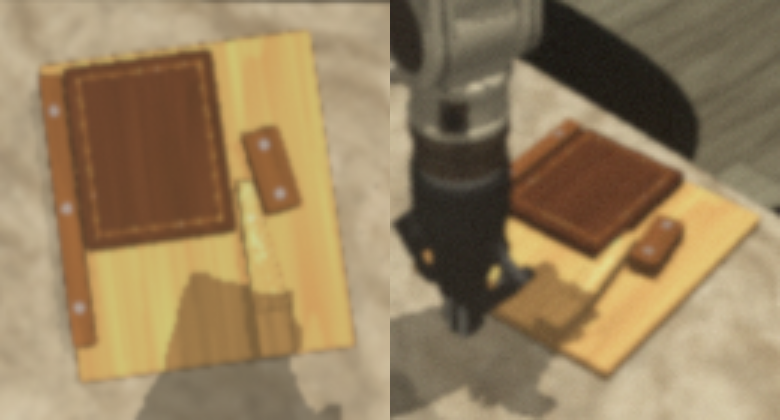

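The wedge lies loosely and straight in the gap: in the left half, tip (240,182) and butt end (272,350). Next I come down behind the butt with the fingers shut.

```bash
python3 -m pendant '[-0.04,-0.002,0.02,0,0,0,0, -0.08,-0.002,0.06,0,0,0,0, -0.12,-0.002,0.1,0,0,0,0, -0.16,-0.002,0.14,0,0,0,0, -0.18,-0.002,0.17,0,0,0,0, -0.192,-0.002,0.19,0,0,0,0, -0.192,-0.002,0.2,0,0,0,0, -0.192,-0.002,0.2,0,0,0,0, -0.192,-0.002,0.2,0,0,0,0, -0.192,-0.002,0.2,0,0,0,0]'; cat > j.py <<'E'
from workcell import bot
import numpy as np
o=bot.get_obs(); R=np.array([[.98868,-.15002],[.15002,.98868]])
p=(o['eef_pos'][:2]*1000-[590.1,33.4])@R
print('jig',p.round(1),'z',round(o['eef_pos'][2]*1e3,1),'F jig',(o['ft_force'][:2]@R).round(1),o['ft_force'][2].round(1),o['clock'])
E
python3 j.py
```

```text
clock: 10.55
eef_pos: [0.4113, -0.0455, 0.0476]
tool_rot: [-0.075, 0.997, -0.0, 0.0]
ft_force: [-1.5, 0.0, -0.6]
grip_width: 0.0001
grasp_force: 0.0
jig [-188.6  -51.2] z 47.6 F jig [-1.5  0.2] -0.6 10.55
```

```bash
python3 -m pendant '[-0.01,0,0,0,0,0,0, -0.02,0,0,0,0,0,0, -0.03,0,0,0,0,0,0, -0.04,0,0,0,0,0,0, -0.05,0,0,0,0,0,0, -0.06,0,0,0,0,0,0, -0.07,0,0,0,0,0,0, -0.08,0,0,0,0,0,0, -0.088,0,0,0,0,0,0, -0.092,0,0,0,0,0,0]'; python3 j.py
python3 -m pendant '[-0.001,0,0,0,0,0,0, -0.002,0,0,0,0,0,0, -0.003,0,0,0,0,0,0, -0.004,0,0,0,0,0,0, -0.005,0,0,0,0,0,0, -0.006,0,0,0,0,0,0, -0.007,0,0,0,0,0,0, -0.008,0,0,0,0,0,0, -0.008,0,0,0,0,0,0, -0.008,0,0,0,0,0,0]';python3 j.py
```

```text
clock: 11.38
eef_pos: [0.4573, -0.0385, 0.0471]
tool_rot: [-0.075, 0.997, -0.0, 0.0]
ft_force: [0.5, 0.1, 0.2]
grip_width: -0.0
grasp_force: 0.1
jig [-142.1  -51.2] z 47.1 F jig [0.5 0.1] 0.2 11.3833
clock: 12.22
eef_pos: [0.4606, -0.038, 0.0472]
tool_rot: [-0.075, 0.997, -0.0, 0.0]
ft_force: [-0.0, 1.0, -1.3]
grip_width: 0.0002
grasp_force: 0.0
jig [-138.7  -51.1] z 47.2 F jig [0.1 1. ] -1.3 12.2167
```

```bash
python3 -m pendant '[-0.001,0,0,0,0,0,0, -0.002,0,0,0,0,0,0, -0.003,0,0,0,0,0,0, -0.004,0,0,0,0,0,0, -0.005,0,0,0,0,0,0, -0.006,0,0,0,0,0,0, -0.007,0,0,0,0,0,0, -0.008,0,0,0,0,0,0, -0.008,0,0,0,0,0,0, -0.008,0,0,0,0,0,0]';python3 j.py
```

```text
clock: 13.05
eef_pos: [0.4646, -0.0374, 0.0472]
tool_rot: [-0.075, 0.997, 0.0, 0.0]
ft_force: [-0.8, 0.1, 0.1]
grip_width: -0.0002
grasp_force: 0.0
jig [-134.7  -51.1] z 47.2 F jig [-0.8  0.2] 0.1 13.05
```

```bash
python3 -m pendant '[-0.001,0,0,0,0,0,0, -0.002,0,0,0,0,0,0, -0.003,0,0,0,0,0,0, -0.004,0,0,0,0,0,0, -0.005,0,0,0,0,0,0, -0.006,0,0,0,0,0,0, -0.006,0,0,0,0,0,0, -0.006,0,0,0,0,0,0, -0.006,0,0,0,0,0,0, -0.006,0,0,0,0,0,0]';python3 j.py
```

```text
clock: 13.88
eef_pos: [0.4675, -0.0369, 0.0472]
tool_rot: [-0.075, 0.997, -0.0, 0.0]
ft_force: [0.4, -0.8, 1.0]
grip_width: -0.0002
grasp_force: 0.0
jig [-131.8  -51.2] z 47.2 F jig [ 0.3 -0.8] 1.0 13.8833
```

```bash
python3 -m pendant '[-0.001,0,0,0,0,0,0, -0.002,0,0,0,0,0,0, -0.003,0,0,0,0,0,0, -0.004,0,0,0,0,0,0, -0.005,0,0,0,0,0,0, -0.006,0,0,0,0,0,0, -0.006,0,0,0,0,0,0, -0.006,0,0,0,0,0,0, -0.006,0,0,0,0,0,0, -0.006,0,0,0,0,0,0]';python3 j.py; python3 - <<'E'
from h import *
c=bot.camera('top'); s=bot.camera('scene')
a=c['pixels'][120:260,260:390]; b=s['pixels'][120:260,270:400]
o=np.hstack([cv2.resize(a,None,fx=3,fy=3),cv2.resize(b,None,fx=3,fy=3)]); cv2.imwrite('pics/push.png',o[:,:,::-1])
E
```

```text
clock: 14.72
eef_pos: [0.4705, -0.0365, 0.0472]
tool_rot: [-0.075, 0.997, -0.0, 0.0]
ft_force: [-1.1, -0.6, -0.0]
grip_width: 0.0001
grasp_force: 0.0
jig [-128.7  -51.2] z 47.2 F jig [-1.2 -0.5] -0.0 14.7167
```

View pics/push.png

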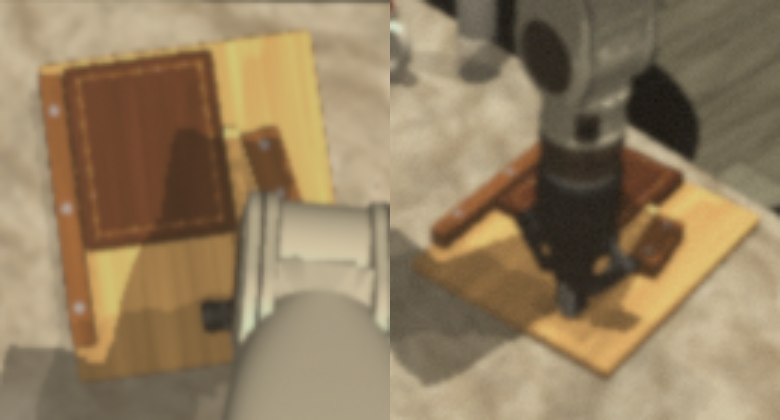

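The wedge tip has moved up to (232,128), so it is advancing and still loose. I continue gently.

```bash
python3 -m pendant '[-0.001,0,0,0,0,0,0, -0.002,0,0,0,0,0,0, -0.003,0,0,0,0,0,0, -0.004,0,0,0,0,0,0, -0.005,0,0,0,0,0,0, -0.006,0,0,0,0,0,0, -0.006,0,0,0,0,0,0, -0.006,0,0,0,0,0,0, -0.006,0,0,0,0,0,0, -0.006,0,0,0,0,0,0]';python3 j.py
```

```text
clock: 15.65
eef_pos: [0.4735, -0.0361, 0.0472]
tool_rot: [-0.075, 0.997, -0.0, 0.0]
ft_force: [-0.4, 0.1, -0.5]
grip_width: 0.0
grasp_force: 0.0
jig [-125.7  -51.2] z 47.2 F jig [-0.4  0.1] -0.5 15.65
```

```bash
python3 -m pendant '[-0.001,0,0,0,0,0,0, -0.002,0,0,0,0,0,0, -0.003,0,0,0,0,0,0, -0.004,0,0,0,0,0,0, -0.005,0,0,0,0,0,0, -0.006,0,0,0,0,0,0, -0.006,0,0,0,0,0,0, -0.006,0,0,0,0,0,0, -0.006,0,0,0,0,0,0, -0.006,0,0,0,0,0,0]';python3 j.py
```

```text
clock: 16.48
eef_pos: [0.4764, -0.0356, 0.0472]
tool_rot: [-0.075, 0.997, -0.0, 0.0]
ft_force: [-0.5, 0.3, -0.0]
grip_width: -0.0
grasp_force: 0.0
jig [-122.7  -51.2] z 47.2 F jig [-0.5  0.4] -0.0 16.4833
```

```bash
python3 -m pendant '[-0.0005,0,0,0,0,0,0, -0.001,0,0,0,0,0,0, -0.0015,0,0,0,0,0,0, -0.002,0,0,0,0,0,0, -0.0025,0,0,0,0,0,0, -0.003,0,0,0,0,0,0, -0.0035,0,0,0,0,0,0, -0.004,0,0,0,0,0,0, -0.004,0,0,0,0,0,0, -0.004,0,0,0,0,0,0]';python3 j.py
```

```text
clock: 17.32
eef_pos: [0.4782, -0.0353, 0.0471]
tool_rot: [-0.075, 0.997, 0.0, -0.0]
ft_force: [-0.9, 0.3, -0.2]
grip_width: 0.0
grasp_force: 0.4
jig [-121.   -51.1] z 47.1 F jig [-0.9  0.4] -0.2 17.3167
```

```bash
python3 -m pendant '[-0.0005,0,0,0,0,0,0, -0.001,0,0,0,0,0,0, -0.0015,0,0,0,0,0,0, -0.002,0,0,0,0,0,0, -0.0025,0,0,0,0,0,0, -0.003,0,0,0,0,0,0, -0.0035,0,0,0,0,0,0, -0.004,0,0,0,0,0,0, -0.004,0,0,0,0,0,0, -0.004,0,0,0,0,0,0]';python3 j.py
```

```text
clock: 18.15
eef_pos: [0.4801, -0.0349, 0.047]
tool_rot: [-0.075, 0.997, 0.0, -0.0]
ft_force: [-2.9, 1.1, -1.6]
grip_width: 0.0001
grasp_force: 1.2
jig [-119.  -51.] z 47.0 F jig [-2.7  1.5] -1.6 18.15
```

```bash
python3 -m pendant '[-0.0003,0,0,0,0,0,0, -0.0006,0,0,0,0,0,0, -0.0009,0,0,0,0,0,0, -0.0012,0,0,0,0,0,0, -0.0015,0,0,0,0,0,0, -0.002,0,0,0,0,0,0, -0.002,0,0,0,0,0,0, -0.002,0,0,0,0,0,0, -0.002,0,0,0,0,0,0, -0.002,0,0,0,0,0,0]';python3 j.py
```

```text
clock: 18.98
eef_pos: [0.4813, -0.0349, 0.0472]
tool_rot: [-0.075, 0.997, -0.0, 0.0]
ft_force: [-2.4, 0.4, -0.2]
grip_width: 0.0001
grasp_force: 1.0
jig [-117.8  -51.2] z 47.2 F jig [-2.3  0.8] -0.2 18.9833
```

```bash
python3 -m pendant '[-0.0003,0,0,0,0,0,0, -0.0006,0,0,0,0,0,0, -0.0009,0,0,0,0,0,0, -0.0012,0,0,0,0,0,0, -0.0015,0,0,0,0,0,0, -0.002,0,0,0,0,0,0, -0.002,0,0,0,0,0,0, -0.002,0,0,0,0,0,0, -0.002,0,0,0,0,0,0, -0.002,0,0,0,0,0,0]';python3 j.py
```

```text
clock: 19.82
eef_pos: [0.4824, -0.0347, 0.0472]
tool_rot: [-0.075, 0.997, -0.0, 0.0]
ft_force: [-3.0, 0.5, -1.2]
grip_width: 0.0001
grasp_force: 1.0
jig [-116.8  -51.2] z 47.2 F jig [-2.9  0.9] -1.2 19.8167
```

```bash
python3 -m pendant '[-0.0003,0,0,0,0,0,0, -0.0006,0,0,0,0,0,0, -0.0009,0,0,0,0,0,0, -0.0012,0,0,0,0,0,0, -0.0015,0,0,0,0,0,0, -0.002,0,0,0,0,0,0, -0.002,0,0,0,0,0,0, -0.002,0,0,0,0,0,0, -0.002,0,0,0,0,0,0, -0.002,0,0,0,0,0,0]';python3 j.py
```

```text
clock: 20.65
eef_pos: [0.4833, -0.0346, 0.0472]
tool_rot: [-0.075, 0.997, -0.0, 0.0]
ft_force: [-2.6, 0.2, -0.3]
grip_width: 0.0002
grasp_force: 1.1
jig [-115.8  -51.2] z 47.2 F jig [-2.5  0.6] -0.3 20.65
```

```bash
python3 -m pendant '[-0.0003,0,0,0,0,0,0, -0.0006,0,0,0,0,0,0, -0.0009,0,0,0,0,0,0, -0.0012,0,0,0,0,0,0, -0.0015,0,0,0,0,0,0, -0.002,0,0,0,0,0,0, -0.002,0,0,0,0,0,0, -0.002,0,0,0,0,0,0, -0.002,0,0,0,0,0,0, -0.002,0,0,0,0,0,0]';python3 j.py
```

```text
clock: 21.48
eef_pos: [0.4843, -0.0344, 0.0472]
tool_rot: [-0.075, 0.997, -0.0, 0.0]
ft_force: [-2.3, 1.4, -0.5]
grip_width: -0.0001
grasp_force: 1.0
jig [-114.7  -51.2] z 47.2 F jig [-2.1  1.7] -0.5 21.4833
```

```bash
python3 -m pendant '[-0.0003,0,0,0,0,0,0, -0.0006,0,0,0,0,0,0, -0.0009,0,0,0,0,0,0, -0.0012,0,0,0,0,0,0, -0.0015,0,0,0,0,0,0, -0.002,0,0,0,0,0,0, -0.002,0,0,0,0,0,0, -0.002,0,0,0,0,0,0, -0.002,0,0,0,0,0,0, -0.002,0,0,0,0,0,0]';python3 j.py
```

```text
clock: 22.32
eef_pos: [0.4852, -0.0342, 0.0472]
tool_rot: [-0.075, 0.997, 0.0, -0.0]
ft_force: [-2.8, 1.6, 1.1]
grip_width: 0.0003
grasp_force: 1.3
jig [-113.9  -51.1] z 47.2 F jig [-2.5  2. ] 1.1 22.3167
```

```bash
python3 -m pendant '[-0.0003,0,0,0,0,0,0, -0.0006,0,0,0,0,0,0, -0.0009,0,0,0,0,0,0, -0.0012,0,0,0,0,0,0, -0.0015,0,0,0,0,0,0, -0.002,0,0,0,0,0,0, -0.002,0,0,0,0,0,0, -0.002,0,0,0,0,0,0, -0.002,0,0,0,0,0,0, -0.002,0,0,0,0,0,0]';python3 j.py
```

```text
clock: 23.15
eef_pos: [0.4856, -0.0342, 0.0471]
tool_rot: [-0.075, 0.997, -0.0, -0.001]
ft_force: [-4.7, 1.0, 2.6]
grip_width: 0.0
grasp_force: 2.4
jig [-113.4  -51.2] z 47.1 F jig [-4.5  1.7] 2.6 23.15
```

It is jamming: the force is rising and motion falls short of the command. I press on in 1 mm steps toward 10–13 N.

```bash
python3 -m pendant '[-0.0003,0,0,0,0,0,0, -0.0006,0,0,0,0,0,0, -0.0009,0,0,0,0,0,0, -0.0012,0,0,0,0,0,0, -0.0015,0,0,0,0,0,0, -0.002,0,0,0,0,0,0, -0.002,0,0,0,0,0,0, -0.002,0,0,0,0,0,0, -0.002,0,0,0,0,0,0, -0.002,0,0,0,0,0,0]';python3 j.py
```

```text
clock: 23.98
eef_pos: [0.4857, -0.0342, 0.0469]
tool_rot: [-0.075, 0.997, -0.0, -0.001]
ft_force: [-6.0, 0.5, 3.0]
grip_width: -0.0002
grasp_force: 3.3
jig [-113.4  -51.2] z 46.9 F jig [-5.9  1.4] 3.0 23.9833
```

```bash
python3 -m pendant '[-0.0003,0,0,0,0,0,0, -0.0006,0,0,0,0,0,0, -0.0009,0,0,0,0,0,0, -0.0012,0,0,0,0,0,0, -0.0015,0,0,0,0,0,0, -0.002,0,0,0,0,0,0, -0.002,0,0,0,0,0,0, -0.002,0,0,0,0,0,0, -0.002,0,0,0,0,0,0, -0.002,0,0,0,0,0,0]';python3 j.py
```

```text
clock: 24.82
eef_pos: [0.4858, -0.0343, 0.0467]
tool_rot: [-0.074, 0.997, -0.0, -0.002]
ft_force: [-9.0, -1.5, 4.3]
grip_width: 0.0001
grasp_force: 4.2
jig [-113.3  -51.2] z 46.7 F jig [-9.2 -0.1] 4.3 24.8167
```

```bash
python3 -m pendant '[-0.0003,0,0,0,0,0,0, -0.0006,0,0,0,0,0,0, -0.0009,0,0,0,0,0,0, -0.0012,0,0,0,0,0,0, -0.0015,0,0,0,0,0,0, -0.002,0,0,0,0,0,0, -0.002,0,0,0,0,0,0, -0.002,0,0,0,0,0,0, -0.002,0,0,0,0,0,0, -0.002,0,0,0,0,0,0]';python3 j.py
```

```text
clock: 25.65
eef_pos: [0.4858, -0.0342, 0.0465]
tool_rot: [-0.074, 0.997, -0.0, -0.003]
ft_force: [-9.9, -1.3, 5.4]
grip_width: -0.0004
grasp_force: 5.1
jig [-113.3  -51.2] z 46.5 F jig [-10.    0.2] 5.4 25.65
```

```bash
python3 -m pendant '[-0.0003,0,0,0,0,0,0, -0.0006,0,0,0,0,0,0, -0.0009,0,0,0,0,0,0, -0.0012,0,0,0,0,0,0, -0.0015,0,0,0,0,0,0, -0.002,0,0,0,0,0,0, -0.002,0,0,0,0,0,0, -0.002,0,0,0,0,0,0, -0.002,0,0,0,0,0,0, -0.002,0,0,0,0,0,0]';python3 j.py
```

```text
clock: 26.48
eef_pos: [0.4858, -0.0342, 0.0463]
tool_rot: [-0.074, 0.997, -0.001, -0.004]
ft_force: [-11.5, -1.4, 6.4]
grip_width: 0.0002
grasp_force: 6.0
jig [-113.3  -51.2] z 46.3 F jig [-11.6   0.3] 6.4 26.4833
```

```bash
python3 -m pendant '[-0.0003,0,0,0,0,0,0, -0.0006,0,0,0,0,0,0, -0.0009,0,0,0,0,0,0, -0.0012,0,0,0,0,0,0, -0.0015,0,0,0,0,0,0, -0.002,0,0,0,0,0,0, -0.002,0,0,0,0,0,0, -0.002,0,0,0,0,0,0, -0.002,0,0,0,0,0,0, -0.002,0,0,0,0,0,0]';python3 j.py
```

```text
clock: 27.32
eef_pos: [0.4859, -0.0342, 0.046]
tool_rot: [-0.074, 0.997, -0.001, -0.005]
ft_force: [-13.2, -1.8, 6.8]
grip_width: 0.0001
grasp_force: 6.9
jig [-113.2  -51.2] z 46.0 F jig [-13.3   0.2] 6.8 27.3167
```

```bash
python3 -m pendant '[0.002,0,0,0,0,0,0, 0.005,0,0,0,0,0,0, 0.01,0,0,0,0,0,0, 0.02,0,0,0,0,0,0, 0.04,0,0,0,0,0,0, 0.08,0,0,0,0,0,0, 0.12,0,-0.05,0,0,0,0, 0.16,0,-0.1,0,0,0,0, 0.22,0,-0.18,0,0,0,0, 0.28,0,-0.2,0,0,0,0]'; python3 -m pendant '[0.03,0,-0.02,0,0,0,0, 0.06,0,-0.04,0,0,0,0, 0.06,0,-0.04,0,0,0,0, 0.06,0,-0.04,0,0,0,0, 0.06,0,-0.04,0,0,0,0, 0.06,0,-0.04,0,0,0,0, 0.06,0,-0.04,0,0,0,0, 0.06,0,-0.04,0,0,0,0, 0.06,0,-0.04,0,0,0,0, 0.06,0,-0.04,0,0,0,0]'; python3 - <<'E'
from h import *
c=bot.camera('top'); s=bot.camera('scene')
a=c['pixels'][120:260,260:390]; b=s['pixels'][120:260,270:400]
o=np.hstack([cv2.resize(a,None,fx=3,fy=3),cv2.resize(b,None,fx=3,fy=3)]); cv2.imwrite('pics/end.png',o[:,:,::-1])
E
```

```text
clock: 28.15
eef_pos: [0.3569, -0.055, 0.151]
tool_rot: [-0.075, 0.997, -0.001, 0.005]
ft_force: [1.2, -1.0, 1.2]
grip_width: -0.0
grasp_force: 0.0
clock: 28.98
eef_pos: [0.3231, -0.0586, 0.1668]
tool_rot: [-0.075, 0.997, 0.0, -0.0]
ft_force: [0.5, 0.1, 0.0]
grip_width: 0.0002
grasp_force: 0.0
```

View pics/end.png

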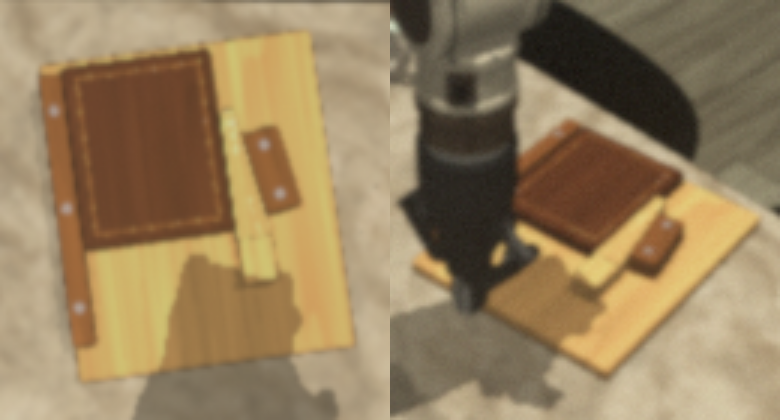

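The wedge is jammed straight between the board and the stop: in the left half, tip (228,108) and butt end (258,280). The board is at the fence and the arm is clear, so I hand the job in.

```bash
python3 -c "
from workcell import bot
print(bot.job_done())"
```

```text
the job is handed in; nothing more can be done
None
```

I laid the wedge loosely in the gap and let go, then pushed it up to about 13 N until it stopped. The last picture shows it still jammed straight against the board after the arm backed clear, with the board at the fence. The job was handed in at about 29 s, and no verdict came back.

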